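Clamp a filled jar in the hold-down fixture with its thumbscrew

ROBOT

A 6-joint arm with a two-finger parallel gripper is mounted at the origin on a cart in front of the work surface, level with it; the furniture and walls round the work are solid. World frame = base frame: x ahead of the robot, y to its left, z up, the work surface at z = 0. Lengths are in m, angles in degrees, forces in N, time in s.
With the tool pointing down it reaches from about 0.25 to 0.725 m from the base axis. Payload 9.7 kg.
Tool frame: the origin (TCP) lies at the very end of the fingers, on their centre line; the grasp point (between the pads) lies 19 mm behind it; z points along the fingers, y is the line along which they close (so a half turn about z gives the same grasp; the last joint's range is limited). The gripper opens to 85 mm and grips with 20 to 120 N. Pads are 22 mm wide; open, the fingers measure 114 mm over their backs; the gripper's body (76 mm by 85 mm) begins 54 mm behind the grasp point. The pads swing forward as they close: fully open they stand 13 mm farther back than shut.
Start: joints at [63.541, 4.979, 10.078, 95.1, 0, 90], TCP at [0.245, 0.492, 0.231] pointing down, gripper open.
Joint ranges: [-179.16, 179.16], [-48.56, 103.87], [-65.8, 70.77], [-126.05, 130.52], [-82.76, 87.17], [-180, 180]. Speed limits (degrees/s): [127.2, 127.2, 147.25, 180, 180, 180].

INTERFACE

Orientations are given as [roll, pitch, yaw] about the fixed x, y, z axes, in that order (R = Rz(yaw) Ry(pitch) Rx(roll)).
In Python, from rig import * gives the robot as it stands. The module is installed in compiled form; this text tells all that it offers.
- The arm moves only by the tool carry_out, never from a script. Its argument "commands" is a list that holds one entry, the list of rows, each a list of 7 numbers: the shift along the tool's x, y, z in m, then the turn, a rotation vector about the tool's x, y, z in degrees, then the closure, from -1 (fully open) to 1 (shut). A call has 1 to 12 rows; each row is the pose to reach, as a shift and turn from the pose commanded when the call began, along the tool's axes at that moment; what a row does not reach only later rows make up. A row lasts 1/8 s, in which the tool goes at most 62.5 mm and 10.7 degrees, less where a joint would pass 70% of its speed; a pose out of reach is approached as far as the arm can. A call with a gripper value outside its range is refused whole. The fingers move at their own pace and stop on an object; the grip force is fixed at half the most. Time passes only in rows, so rows that repeat a pose let the fingers close. It gives the time, the measured TCP pose, the force, the opening and the grip force at its end, in the units of the state.
- state(): the state, without advancing time (a new reading comes with each control period).
- grab_frame(name): name is "scene" or "top" or "wrist"; returns a dict with "frame" (480x640x3 uint8, red, green, blue), "K" (3x3 intrinsics, pixels), "origin" and "orientation" of the camera in the world. Camera axes: x right, y down, z forward; pixel columns grow to the right and rows downward; lengths in m; the calibration is good to about 2 mm. A picture is of the moment at which its call begins. There is no depth.
- finish_job(): hands the job in; it is judged then, once.
The state is a dict: "t": time; "joint_positions": joint angles; "qvel": joint speeds; "joint_torque": joint torques, N m; "position": TCP position; "tool_rot": TCP orientation; "contact_force": force on the tool from outside, world axes, zero at the start; "torque": the same for the moment, N m; "grip_width": finger opening in m; "grip_force": force on a finger pad.
Only numpy, scipy, OpenCV 4.12 (cv2) and the standard library are available. Lean on these libraries where they do the work, as an engineer would, in place of code of your own. Each camera call takes 0.05 s, during which the arm holds its last target. There are 200 camera calls.

TASK

Swing the blue clamp arm of the hold-down fixture over the filled jar until it lies against its stop, then turn the knurled thumbscrew clockwise until its pad seats on the jar's lid. Stop as soon as you feel the resistance rise: snug and no tighter, because the jar is glass. Let go, with the arm still at its stop and the jar standing in its nest, and leave everything else where it is.

Things in the scene. Friction and masses are not known exactly. Their poses are not given: they have to be found in the camera images.
- fixture: hold-down fixture, fixed to the table: aluminium plate 235 x 130 mm, 12 mm thick, with a white nest ring (inside diameter 74 mm, 14 mm high) and a steel post 134 mm high, whose axis lies 110 mm from the nest's centre along the fixture's +x. Origin on the table under the nest's centre; z up
- nest (a point): centre of the nest's floor (the plate's top), 12 mm above the table
- jar: filled glass jar with gold lid standing in the nest: 70 mm wide, 114 mm tall; origin under its centre, lid top 114 mm above that
- clamp_swing (a joint): angle of the blue clamp arm about the post (rad). 0: the arm lies against its stop, pointing along the fixture's -x, with the thumbscrew over the centre of the jar; positive: swung away, counterclockwise seen from above (starts at 0.7 to 1.1). It stays where it is left; it needs about 0.35 N m to move (2 N at the peg)
- swing_peg (a point): centre of the top of the black upright peg at the free end of the blue arm, by which the arm is swung: 14 mm diameter, 48 mm tall above the arm's top; 185 mm from the post's axis, 203 mm above the table. The arm is a bar 26 mm wide whose top is 155 mm and whose underside is 139 mm above the table
- thumbscrew: steel thumbscrew with knurled round head, vertical, through the arm 110 mm from the post's axis (75 mm from the peg). Origin in the middle of the head, at first 187 mm above the table; z up. Head 32 mm diameter, 24 mm high (12 mm either side of the origin), 20 mm free under it down to the arm. Turned clockwise seen from above it sinks 2 mm per rad; it stays where it is left
- screw_dome (a point): centre of the head's domed top, 13.5 mm above its origin. Running free the screw takes about 0.2 N m to turn; from the moment its pad seats on the lid this climbs by about 0.7 N m per rad, and the pad presses about 100 N harder per rad. Counterclockwise it meets a dead stop 0.3 rad from its start; clockwise it has 5 rad
- pad_seat (a point): where the pad meets the lid: centre of the lid's top, 126 mm above the table, fixed to the fixture. The screw's black rubber-faced pad, 28 mm wide, hangs on a stem under the arm. Its stem is set differently each time, so its gap over the lid with the arm at its stop (1.5 to 4.5 mm, so 0.75 to 2.25 rad of turning) is not known beforehand
- jar_left_a: bystander: filled glass jar with gold lid, 70 mm wide, 114 mm tall, standing; origin under its centre
- jar_left_b: bystander: a second such filled jar; origin under its centre
- tape: bystander: roll of cream tape lying flat, 106 mm wide, 48 mm high; origin under its centre
- lid_a: bystander: gold jar lid, 70 mm wide, 15 mm high, face up; origin under its centre
- lid_b: bystander: a second gold lid, lying rim up; origin under its centre
- spat: bystander: spatula with red blade and wooden handle, 258 mm long, 19 mm high; origin under its centre
Not all that is in view belongs to the job. Leave any orange look-alike of the jar alone.

How it is judged (in metres and radians):
On the way, in this order (a step that is already met when the one before it is completed fails the run):
1. the clamp arm lies against its stop (within 0.04 rad) (value of joint clamp_swing below 0.04 rad), for 0.2 s.
2. the pad has seated on the lid with the arm at its stop (contact force between thumbscrew and jar above 8 N and value of joint clamp_swing below 0.04 rad), for 0.2 s.
At the end, for the whole second after the job is handed in: The arm lies against its stop (within 0.04 rad), the thumbscrew's pad presses on the jar's lid with 8 to 60 N, and the jar stands upright and still in the nest (within 5 mm and 0.05 rad) (all of step 2 and contact force between thumbscrew and jar below 60 N and horizontal distance between jar and nest below 0.005 m and angle between jar's own z axis and vertical below 0.05 rad and linear speed of jar below 0.01 m/s); the robot touches nothing.
It fails at once if the thumbscrew presses on the jar with more than 90 N (contact force between thumbscrew and jar above 90 N).
It fails at once if the jar is shifted by more than 10 mm or tipped by more than 0.15 rad (distance of jar from where it was at the start of the episode above 0.01 m or angle between jar's own z axis and vertical above 0.15 rad).
It fails at once if a bystander is moved by more than 30 mm (distance of any of jar_left_a, jar_left_b, tape, lid_a, lid_b, spat from where it was at the start of the episode above 0.03 m).
It also fails if it takes over 64 s, if anything falls off the work surface, if the arm or the gripper's body presses on something with over 40 N, if the wrist force passes 120 N, or if a joint passes its speed limit or range.

## Working session

There is one attempt and no reset: what is moved stays moved. The work goes in short steps, Python scripts to look and compute and a tool call to move; the robot and the scene stay as the last step left them, time stands still between calls to the robot, and variables do not carry over. Pictures are saved under pics/ and viewed, at most 10 in all, crops included, and the job is handed in when it is done.

Besides the shell and the picture viewer there is one more tool, called after "Call:" as name(argument=value, ...) on one line, values as JSON. carry_out: Moves the arm, as the interface text tells. Its arguments: {"type":"object","properties":{"commands":{"type":"array","items":{"type":"array","items":{"type":"array","items":{"type":"number"}}}}},"required":["commands"]}

```bash
mkdir -p pics; python3 - <<'E'
from rig import *
import cv2
print(state())
for n in ["scene","top"]:
    f=grab_frame(n); cv2.imwrite(f"pics/{n}0.png",f["frame"][:,:,::-1]); print(n,f["K"],f["origin"],f["orientation"])
E
```

```text
{'t': 0.0, 'joint_positions': array([ 6.35424617e+01,  5.01179901e+00,  1.00344165e+01,  9.51009738e+01,
       -2.16560553e-03,  8.99990455e+01]), 'qvel': array([-0.01736819, -0.07063242, -0.01527788, -0.01337641,  0.04972751,
       -0.13556964]), 'joint_torque': array([ 1.16763390e-04, -5.20389891e+01,  4.64803469e+01,  1.64969423e-02,
        1.24055441e-05,  2.91752406e-05]), 'position': array([0.24494694, 0.49217652, 0.23057604]), 'tool_rot': array([-1.79921644e+02,  2.16429810e-03,  1.53543419e+02]), 'contact_force': array([-0.08004626,  0.83253383, -0.30619214]), 'torque': array([0.02280208, 0.02817835, 0.01151209]), 'grip_force': 0.0, 'grip_width': 0.0855287294266402}
scene [[564.09541418   0.         318.6805096 ]
 [  0.         564.09541418 235.27217154]
 [  0.           0.           1.        ]] [0.81336799 1.21536968 1.44033125] [-142.32389465   -0.8300981   165.96498398]
top [[534.8702509    0.         320.00860714]
 [  0.         534.8702509  238.40302066]
 [  0.           0.           1.        ]] [0.22836053 0.24093434 1.66054417] [-168.67853172    1.71456549  -91.3213847 ]
```

View pics/scene0.png

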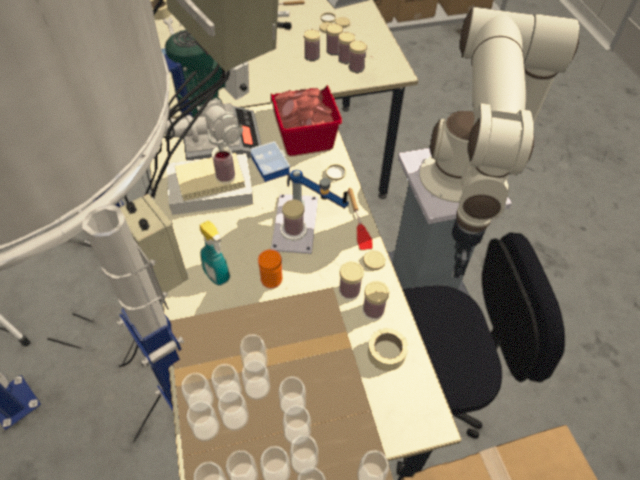

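View pics/top0.png

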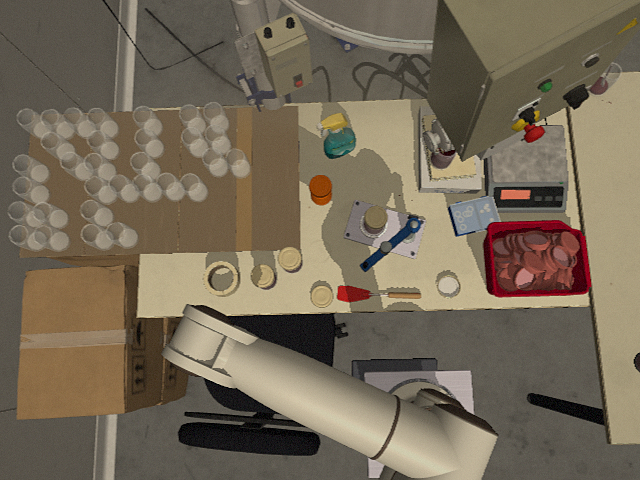

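The top view shows the jar lid at about (375,218), the post at (418,222), the thumbscrew at (402,238) and the peg end of the blue arm at (366,267). The bystanders lie below and to the left. I'll measure these next.

```bash
cat > h.py <<'E'
from rig import *
import cv2, numpy as np
from scipy.spatial.transform import Rotation as R
def ray(f,u,v):
    d=R.from_euler('xyz',f["orientation"],degrees=True).apply(np.linalg.inv(f["K"])@[u,v,1]); return np.array(f["origin"]),d
def onz(f,u,v,z):
    o,d=ray(f,u,v); return o+d*(z-o[2])/d[2]
def pix(f,p):
    c=R.from_euler('xyz',f["orientation"],degrees=True).inv().apply(np.array(p)-f["origin"]); q=f["K"]@c; return q[:2]/q[2]
E
python3 - <<'E'
from h import *
f=grab_frame("top"); im=f["frame"]
for n,(u,v,z) in dict(lid=(375,218,.126),post=(418,222,.155),screw=(402,238,.2),peg=(366,267,.203)).items(): print(n,onz(f,u,v,z))
hsv=cv2.cvtColor(im,cv2.COLOR_RGB2HSV)
m=cv2.inRange(hsv,(95,120,50),(125,255,255)); m[:200]=0;m[280:]=0;m[:,:340]=0;m[:,435:]=0
c=max(cv2.findContours(m,0,2)[0],key=cv2.contourArea); print(cv2.minAreaRect(c))
a=cv2.resize(im[190:290,330:440],None,fx=7,fy=6,interpolation=cv2.INTER_CUBIC)
g=grab_frame("scene");b=cv2.resize(g["frame"][155:265,260:380],None,fx=6,fy=5.4)
cv2.imwrite("pics/a.png",a[:,:,::-1]);cv2.imwrite("pics/b.png",b[:,:,::-1])
E
```

```text
lid [0.59317537 0.11664983 0.126     ]
post [ 0.57075209 -0.00366431  0.155     ]
screw [0.51636733 0.05045442 0.2       ]
peg [0.43756634 0.15346907 0.203     ]
((404.5, 233.50001525878906), (12.727920532226562, 38.18376159667969), 45.0)
```

View pics/a.png

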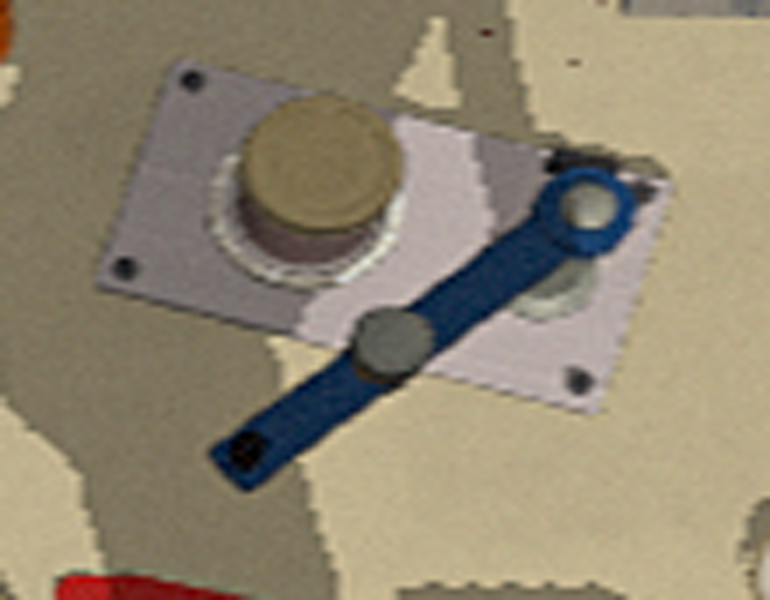

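View pics/b.png

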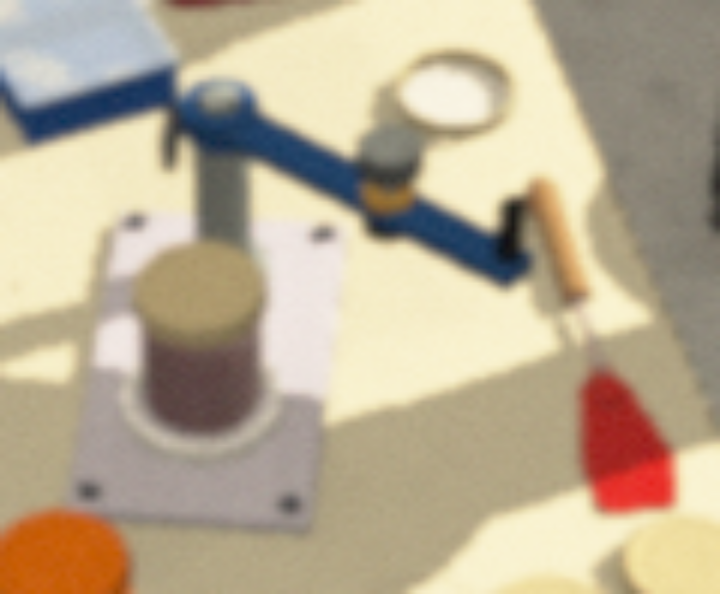

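In the top crop, full-image coordinates are lid (376,217), post (414.6,224.2), screw head top (386.4,247) and peg top (365.4,263.8). In the scene crop they are lid (293.3,208.3), post (296.7,173), head (325.3,181.9) and peg top (345.8,192.6).

```bash
python3 - <<'E'
from h import *
f=grab_frame("top");g=grab_frame("scene")
P={}
for n,a,b,z in [("lid",(376,217),(293.3,208.3),.126),("post",(414.6,224.2),(296.7,173),.158),("screw",(386.4,247),(325.3,181.9),.2),("peg",(365.4,263.8),(345.8,192.6),.203)]:
    o1,d1=ray(f,*a);o2,d2=ray(g,*b)
    s=np.linalg.lstsq(np.c_[d1,-d2],o2-o1,rcond=None)[0]
    A=onz(f,*a,z);B=onz(g,*b,z);P[n]=(A+B)[:2]/2
    print(n,"tri",((o1+d1*s[0]+o2+d2*s[1])/2).round(4),"top",A.round(4),"scene",B.round(4))
d=lambda a,b:P[a]-P[b]
for a,b in [("lid","post"),("screw","post"),("peg","post")]:
    v=d(a,b);print(a,np.hypot(*v),np.degrees(np.arctan2(v[1],v[0])))
E
```

```text
lid tri [0.5977 0.1129 0.1215] top [0.5961 0.1136 0.126 ] scene [0.5989 0.1163 0.126 ]
post tri [0.5631 0.0075 0.162 ] top [0.5639 0.0069 0.158 ] scene [0.5624 0.0036 0.158 ]
screw tri [0.4936 0.094  0.1944] top [0.4922 0.0948 0.2   ] scene [0.4953 0.0989 0.2   ]
peg tri [0.447  0.1545 0.2   ] top [0.4465 0.1548 0.203 ] scene [0.448  0.1571 0.203 ]
lid 0.1149381710822863 72.60758396052883
screw 0.11488401904451255 127.15319653900616
peg 0.19009613028552982 127.57958731329822
```

Call:
carry_out(commands=[[[-0.03,-0.02,-0.03,0,0,3,-1],[-0.08,-0.05,-0.03,0,0,7,-1],[-0.13,-0.083,-0.03,0,0,11,-1],[-0.18,-0.115,-0.03,0,0,15,-1],[-0.23,-0.147,-0.03,0,0,19,-1],[-0.28,-0.179,-0.03,0,0,22,0.2],[-0.315,-0.202,-0.03,0,0,24.8,0.4],[-0.3315,-0.2122,-0.03,0,0,24.8,0.4],[-0.3315,-0.2122,-0.03,0,0,24.8,0.4],[-0.3315,-0.2122,-0.03,0,0,24.8,0.4],[-0.3315,-0.2122,-0.03,0,0,24.8,0.4]]])

```text
t: 1.68
position: [0.4469, 0.1555, 0.2613]
tool_rot: [180.0, -0.0, 128.8]
contact_force: [-0.0, -0.5, -0.6]
grip_width: 0.0253
grip_force: 0.0
```

```bash
python3 - <<'E'
from h import *
s=state();print(s["position"],s["tool_rot"],s["joint_positions"].round(1),s["contact_force"],s["torque"],s["grip_width"])
w=grab_frame("wrist");print(w["origin"],w["orientation"])
for p in [(.447,.1545,.203),(.493,.0955,.2),(.597,.114,.126),(.5645,.009,.158)]: print(pix(w,p))
cv2.imwrite("pics/w.png",w["frame"][:,:,::-1])
E
```

```text
[0.44691227 0.15546051 0.26133528] [ 1.79995032e+02 -4.25920032e-03  1.28814826e+02] [19.2 -4.7  3.7 98.4  0.  70.4] [-0.01126635 -0.4568612  -0.58518599] [-0.00137807 -0.00535764  0.03044619] 0.025270324522775153
[0.39977949 0.21526973 0.40476415] [1.62898590e+02 1.55188292e-02 3.88299249e+01]
[322.39171923 269.11783531]
[320.57098971 393.14475235]
[444.52797678 388.59758658]
[323.61936465 488.39012833]
```

View pics/w.png

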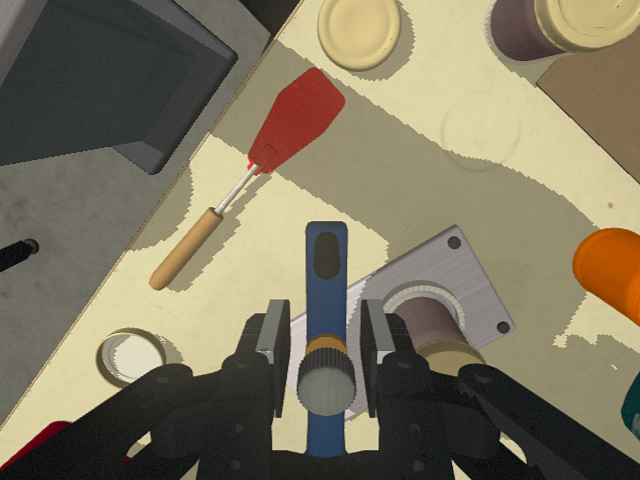

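The wrist view shows the peg's top disc centred near (327,268) and the screw head's top near (327,388). Both agree with the predictions to about 5 px, and the peg sits between the fingers. The nest jar and lid are at right, clear.

```bash
python3 - <<'E'
from h import *
w=grab_frame("wrist")
for u,v,z in [(327,267,.203),(327,388,.2)]: print(onz(w,u,v,z))
for p in [.175,.19]: print(pix(w,(.447,.1545,p)))
E
```

```text
[0.44810824 0.15679548 0.203     ]
[0.49371608 0.10032287 0.2       ]
[322.67257746 251.22109908]
[322.52356929 260.25450686]
```

Call:
carry_out(commands=[[[0,0,0.03,0,0,0,0.3],[0,0,0.06,0,0,0,0.3],[0,0,0.085,0,0,0,0.3],[0,0,0.085,0,0,0,0.3],[0,0,0.085,0,0,0,0.3]]])

```text
t: 2.4
position: [0.4475, 0.155, 0.1774]
tool_rot: [179.9, 0.0, 128.8]
contact_force: [-0.1, 0.1, 0.6]
grip_width: 0.0302
grip_force: 0.0
```

```bash
python3 - <<'E'
from h import *
s=state();p=s["position"];y=s["tool_rot"][2];print(p,y,s["contact_force"],s["grip_width"])
C=np.array([.5635,.010]);rt=R.from_euler('xyz',s["tool_rot"],degrees=True)
for a in np.arange(124,67,-5):
    q=C+.185*np.array([np.cos(np.radians(a)),np.sin(np.radians(a))])
    l=rt.inv().apply([*(q-p[:2]),0]); print(a,l.round(4),"turn",round(y-a,1))
E
```

```text
[0.44747502 0.15504847 0.1774234 ] 128.76823168681622 [-0.09411287  0.14135583  0.609604  ] 0.030239937072772314
124 [-0.0014  0.015   0.    ] turn 4.8
119 [-0.0034  0.031   0.    ] turn 9.8
114 [-0.0069  0.0468  0.0001] turn 14.8
109 [-0.0116  0.0622  0.0001] turn 19.8
104 [-0.0178  0.0771  0.0001] turn 24.8
99 [-0.0252  0.0915  0.0001] turn 29.8
94 [-3.380e-02  1.051e-01  1.000e-04] turn 34.8
89 [-4.35e-02  1.18e-01  1.00e-04] turn 39.8
84 [-0.0544  0.1299  0.0002] turn 44.8
79 [-0.0663  0.1409  0.0002] turn 49.8
74 [-0.079   0.1508  0.0002] turn 54.8
69 [-0.0926  0.1595  0.0002] turn 59.8
```

Call:
carry_out(commands=[[[-0.0004,0.008,0,0,0,2.5,0.3],[-0.0014,0.015,0,0,0,4.8,0.3],[-0.0022,0.023,0,0,0,7.3,0.3],[-0.0034,0.031,0,0,0,9.8,0.3],[-0.0069,0.0468,0,0,0,14.8,0.3],[-0.0116,0.0622,0,0,0,19.8,0.3],[-0.0178,0.0771,0,0,0,24.8,0.3],[-0.0252,0.0915,0,0,0,29.8,0.3],[-0.0338,0.1051,0,0,0,34.8,0.3],[-0.0435,0.118,0,0,0,39.8,0.3],[-0.0544,0.1299,0,0,0,44.8,0.3],[-0.0544,0.1299,0,0,0,44.8,0.3]]])

```text
t: 3.9
position: [0.5836, 0.1937, 0.1771]
tool_rot: [179.9, -0.0, 84.0]
contact_force: [0.3, 0.3, 0.3]
grip_width: 0.0301
grip_force: 0.0
```

```bash
python3 - <<'E'
from h import *
s=state();p=s["position"];y=s["tool_rot"][2];print(p,y,s["contact_force"],s["torque"],s["grip_width"])
C=np.array([.5635,.010]);rt=R.from_euler('xyz',s["tool_rot"],degrees=True)
for a in np.arange(82,61,-2):
    q=C+.185*np.array([np.cos(np.radians(a)),np.sin(np.radians(a))])
    l=rt.inv().apply([*(q-p[:2]),0]); print(a,l.round(4),"turn",round(y-a,1))
E
```

```text
[0.58356345 0.19371145 0.17705784] 83.95643113853156 [0.30276118 0.29001405 0.28621268] [0.04582522 0.00812888 0.01882898] 0.030119673985757132
82 [0.0001 0.0057 0.    ] turn 2.0
80 [-0.0002  0.0122  0.    ] turn 4.0
78 [-0.0008  0.0186  0.    ] turn 6.0
76 [-0.0016  0.025   0.    ] turn 8.0
74 [-0.0026  0.0314  0.    ] turn 10.0
72 [-0.0038  0.0377  0.    ] turn 12.0
70 [-0.0053  0.044   0.    ] turn 14.0
68 [-0.0069  0.0502  0.0001] turn 16.0
66 [-0.0088  0.0564  0.0001] turn 18.0
64 [-0.0109  0.0625  0.0001] turn 20.0
62 [-0.0132  0.0686  0.0001] turn 22.0
```

Call:
carry_out(commands=[[[0,0.004,0,0,0,1.3,0.3],[0,0.009,0,0,0,3,0.3],[-0.0005,0.0155,0,0,0,5,0.3],[-0.0012,0.022,0,0,0,7,0.3],[-0.0021,0.028,0,0,0,9,0.3],[-0.003,0.0335,0,0,0,10.7,0.3]]])

```text
t: 4.65
position: [0.6161, 0.187, 0.1762]
tool_rot: [-180.0, -0.0, 73.1]
contact_force: [-2.0, 1.1, 1.0]
grip_width: 0.0298
grip_force: 1.1
```

```bash
python3 - <<'E'
from h import *
s=state();print(s["position"],s["tool_rot"],s["contact_force"],s["torque"])
w=grab_frame("wrist");cv2.imwrite("pics/w2.png",w["frame"][:,:,::-1])
E
```

```text
[0.61606556 0.1870244  0.176221  ] [-1.79994569e+02 -7.78636282e-03  7.31220879e+01] [-1.98920827  1.08379265  0.98225261] [0.34007121 0.40797606 0.00399525]
```

View pics/w2.png

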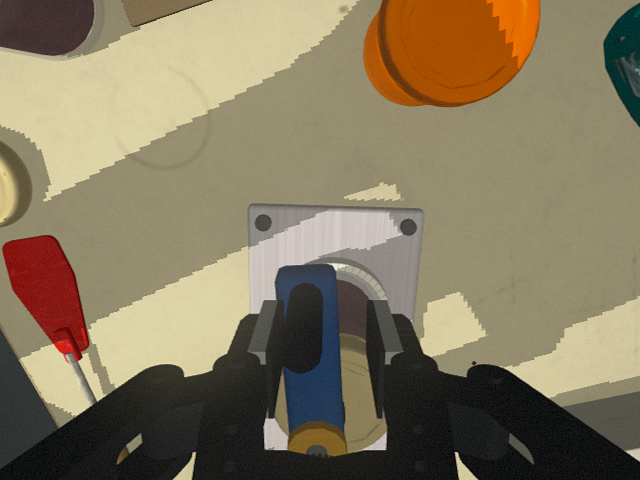

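The wrist view shows the peg at about (305,325) against the trailing finger. The arm is still a few degrees short of the plate's centreline, so I'll keep pushing gently.

Call:
carry_out(commands=[[[0,0.003,0,0,0,0.9,0.3],[-0.0003,0.006,0,0,0,1.9,0.3],[-0.0005,0.009,0,0,0,2.8,0.3],[-0.0005,0.009,0,0,0,2.8,0.3]]])

```text
t: 5.2
position: [0.6244, 0.1838, 0.1762]
tool_rot: [180.0, 0.0, 70.4]
contact_force: [-0.7, 0.8, 0.6]
grip_width: 0.0299
grip_force: 0.0
```

Call:
carry_out(commands=[[[0,0.002,0,0,0,0.5,0.3],[0,0.004,0,0,0,1,0.3]]])

```text
t: 5.45
position: [0.6278, 0.1826, 0.1763]
tool_rot: [-180.0, 0.0, 69.4]
contact_force: [-1.7, -0.2, -1.2]
grip_width: 0.0298
grip_force: 1.0
```

Call:
carry_out(commands=[[[0,0.0015,0,0,0,0.5,0.3],[0,0.003,0,0,0,1,0.3]]])

```text
t: 5.7
position: [0.6307, 0.1815, 0.1762]
tool_rot: [-180.0, 0.0, 68.4]
contact_force: [-3.3, 1.1, -0.3]
grip_width: 0.03
grip_force: 0.9
```

Call:
carry_out(commands=[[[0,0.0015,0,0,0,0.3,0.3],[0,0.003,0,0,0,0.6,0.3]]])

```text
t: 5.95
position: [0.6311, 0.1812, 0.1761]
tool_rot: [-179.7, 0.0, 67.9]
contact_force: [-18.6, 5.0, 3.8]
grip_width: 0.0302
grip_force: 9.6
```

```bash
python3 - <<'E'
from h import *
s=state();print(s["position"],s["tool_rot"],s["contact_force"],s["torque"],s["grip_force"])
w=grab_frame("wrist");cv2.imwrite("pics/w3.png",w["frame"][:,:,::-1])
for p in [(.597,.114,.126)]: print(pix(w,p))
E
```

```text
[0.63113162 0.1811793  0.17614602] [-1.79701451e+02  4.21685246e-02  6.78746990e+01] [-18.56872381   4.97894674   3.83301907] [0.9501479  3.80079507 0.01309   ] 9.626740256790072
[314.63455049 405.47381447]
```

View pics/w3.png

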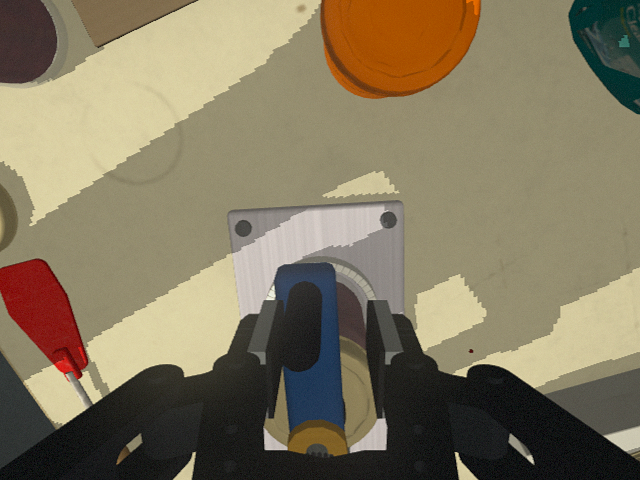

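The force jumped from 3 N to 19 N, so the arm is at its stop. The view shows it in line over the plate, with the screw at about (317,450). I'll centre the fingers on the peg, rise and look again.

Call:
carry_out(commands=[[[0,-0.006,0,0,0,0,0.3],[0,-0.01,0,0,0,0,0.3],[0,-0.01,0,0,0,0,0.3],[0,-0.01,-0.04,0,0,0,0.3],[0,-0.01,-0.07,0,0,0,0.3],[0.04,-0.01,-0.085,0,0,0,-0.3],[0.04,-0.01,-0.085,0,0,0,-0.3],[0.04,-0.01,-0.085,0,0,0,-0.3]]])

```text
t: 7.0
position: [0.6394, 0.2211, 0.2606]
tool_rot: [-180.0, 0.0, 67.8]
contact_force: [-0.3, -0.0, -0.2]
grip_width: 0.0557
grip_force: 0.0
```

```bash
python3 - <<'E'
from h import *
s=state();print(s["position"],s["tool_rot"],s["contact_force"],s["torque"],s["joint_positions"].round(1),s["grip_width"])
w=grab_frame("wrist");cv2.imwrite("pics/w4.png",w["frame"][:,:,::-1])
for p in [(.599,.114,.2005),(.6237,.184,.203)]: print(pix(w,p))
E
```

```text
[0.6393851  0.22108448 0.2606463 ] [-1.79980401e+02  3.94470244e-02  6.78494990e+01] [-0.27944258 -0.00201058 -0.21434913] [-0.06418859  0.04667976 -0.00144082] [ 19.1  25.2  38.  102.8  -0.  131.2] 0.0557098944316324
[331.05520605 451.24439602]
[325.04395655 340.04728823]
```

View pics/w4.png

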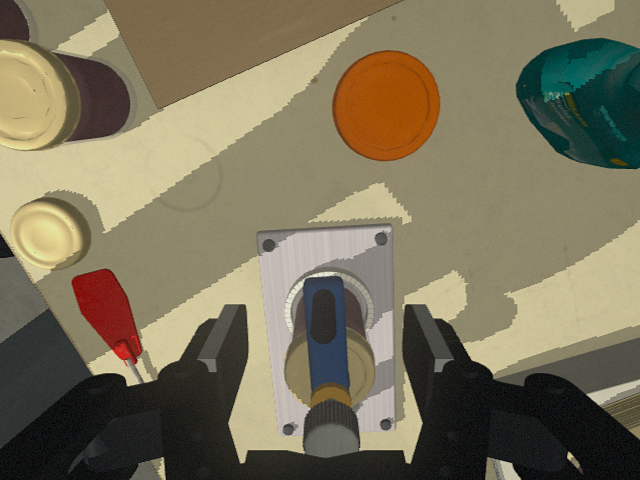

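The peg's top disc is at about (323,338) and the head at about (331,450), matching the predicted (325,340) and (331,451). So the arm is at its stop and the screw is at (0.599,0.114). Next I'll go above the head with the wrist turned back, so one grasp allows the full clockwise turn.

Call:
carry_out(commands=[[[-0.02,0,0,0,0,-10,-0.3],[-0.05,0.001,0,0,0,-20,-0.3],[-0.08,0.002,0,0,0,-30,-0.3],[-0.105,0.003,0,0,0,-40,-0.3],[-0.1144,0.003,0,0,0,-50,-0.3],[-0.1144,0.003,0,0,0,-60,-0.3],[-0.1144,0.003,0,0,0,-70,-0.3],[-0.1144,0.003,0,0,0,-80,-0.3],[-0.1144,0.003,0,0,0,-90,-0.3],[-0.1144,0.003,0,0,0,-90,-0.3]]])

```text
t: 8.3
position: [0.5985, 0.1135, 0.2612]
tool_rot: [-180.0, -0.0, 157.7]
contact_force: [0.7, 0.2, 0.0]
grip_width: 0.0558
grip_force: 0.0
```

Call:
carry_out(commands=[[[0,0,0,0,0,-10,-0.3],[0,0,0,0,0,-20,-0.3],[0,0,0,0,0,-30,-0.3],[0,0,0,0,0,-40,-0.3],[0,0,0,0,0,-50,-0.3],[0,0,0,0,0,-60,-0.3],[0,0,0,0,0,-60,-0.3],[0,0,0,0,0,-60,-0.3]]])

```text
t: 9.3
position: [0.5988, 0.114, 0.2613]
tool_rot: [-180.0, -0.0, -142.5]
contact_force: [-0.7, -0.2, -0.7]
grip_width: 0.0553
grip_force: 0.0
```

```bash
python3 - <<'E'
from h import *
s=state();print(s["t"],s["position"],s["tool_rot"],s["contact_force"],s["torque"],s["joint_positions"].round(1),s["grip_width"])
w=grab_frame("wrist");cv2.imwrite("pics/w5.png",w["frame"][:,:,::-1])
for p in [(.599,.114,.2005),(.6237,.184,.203)]: print(pix(w,p))
E
```

```text
9.3 [0.59879308 0.11399814 0.26128594] [-1.79999337e+02 -4.10669286e-03 -1.42497735e+02] [-0.66489988 -0.1712507  -0.67344906] [ 0.04650187 -0.00908583 -0.08141171] [ 10.8  14.4  24.2  99.8  -0.  -26.7] 0.055296164887687696
[322.43749814 262.90000124]
[397.69618783 373.06981859]
```

View pics/w5.png

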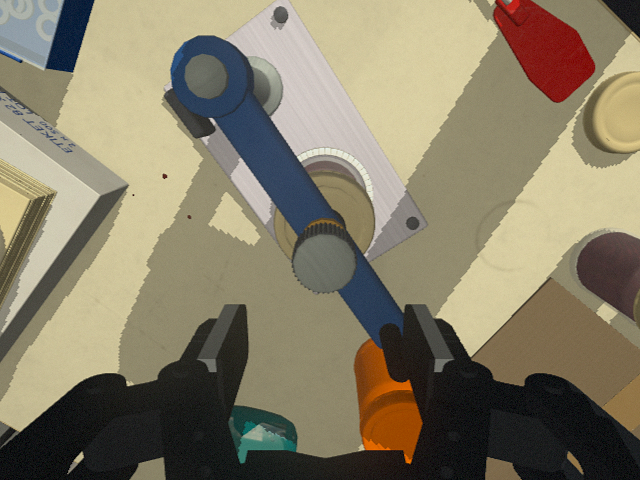

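The head's top centre is at about (324,263), as predicted (322,263). I'll descend and grip.

Call:
carry_out(commands=[[[0,0,0.03,0,0,0,-0.3],[0,0,0.06,0,0,0,-0.3],[0,0,0.08,0,0,0,-0.3],[0,0,0.091,0,0,0,-0.3],[0,0,0.091,0,0,0,-0.3],[0,0,0.091,0,0,0,0],[0,0,0.091,0,0,0,0.2],[0,0,0.091,0,0,0,0.6],[0,0,0.091,0,0,0,0.6],[0,0,0.091,0,0,0,0.6],[0,0,0.091,0,0,0,0.6]]])

```text
t: 10.72
position: [0.5993, 0.1141, 0.1714]
tool_rot: [-179.9, 0.1, -142.2]
contact_force: [0.1, -1.6, 6.0]
grip_width: 0.0303
grip_force: 59.3
```

```bash
cat > s.py <<'E'
from h import *
s=state();print(s["t"],s["position"].round(4),s["tool_rot"].round(2),"F",s["contact_force"].round(2),"T",s["torque"].round(3),"jt6",s["joint_torque"].round(2)[3:],"j6",s["joint_positions"][5].round(1),s["grip_width"].round(4),round(s["grip_force"],1))
E
python3 s.py
```

```text
Traceback (most recent call last):
  File "s.py", line 2, in <module>
    s=state();print(s["t"],s["position"].round(4),s["tool_rot"].round(2),"F",s["contact_force"].round(2),"T",s["torque"].round(3),"jt6",s["joint_torque"].round(2)[3:],"j6",s["joint_positions"][5].round(1),s["grip_width"].round(4),round(s["grip_force"],1))
                                                                                                                                                                                                             ^^^^^^^^^^^^^^^^^^^^^
AttributeError: 'float' object has no attribute 'round'
```

Call:
carry_out(commands=[[[0,0,0.0002,0,0,5,0.6],[0,0,0.0003,0,0,10,0.6],[0,0,0.0005,0,0,15,0.6],[0,0,0.0007,0,0,20,0.6],[0,0,0.0009,0,0,25,0.6],[0,0,0.001,0,0,30,0.6]]])

```text
t: 11.48
position: [0.5993, 0.1142, 0.1704]
tool_rot: [-180.0, 0.1, -172.3]
contact_force: [-0.3, -0.7, 5.3]
grip_width: 0.0307
grip_force: 59.4
```

```bash
sed -i 's/s\["grip_width"\].round(4)/s["grip_width"]/' s.py; python3 s.py
```

```text
11.475 [0.5993 0.1142 0.1704] [-1.7999e+02  1.0000e-01 -1.7232e+02] F [-0.28 -0.68  5.29] T [-0.267  0.084  0.204] jt6 [-0.25  0.31 -0.94] j6 3.1 0.030714295007639114 59.4
```

Call:
carry_out(commands=[[[0,0,0.0001,0,0,4,0.6],[0,0,0.0003,0,0,8,0.6],[0,0,0.0004,0,0,12,0.6]]])

```text
t: 11.85
position: [0.5993, 0.1142, 0.17]
tool_rot: [180.0, 0.1, 175.7]
contact_force: [0.9, -0.6, 5.3]
grip_width: 0.0304
grip_force: 59.4
```

```bash
python3 s.py
```

```text
11.85 [0.5993 0.1142 0.17  ] [1.7998e+02 1.0000e-01 1.7572e+02] F [ 0.9  -0.61  5.29] T [-0.279  0.081  0.225] jt6 [-0.23  0.26 -0.71] j6 15.1 0.030370440439579323 59.4
```

Call:
carry_out(commands=[[[0,0,0.0001,0,0,4,0.6],[0,0,0.0003,0,0,8,0.6],[0,0,0.0004,0,0,12,0.6]]])

```text
t: 12.22
position: [0.5993, 0.1143, 0.1695]
tool_rot: [180.0, 0.1, 163.7]
contact_force: [-0.5, -0.5, 5.3]
grip_width: 0.0304
grip_force: 59.4
```

```bash
python3 s.py
```

```text
12.225 [0.5993 0.1143 0.1695] [1.7996e+02 9.0000e-02 1.6372e+02] F [-0.51 -0.49  5.34] T [-0.198  0.083  0.244] jt6 [-0.18  0.2  -0.71] j6 27.1 0.030404411580182752 59.4
```

Call:
carry_out(commands=[[[0,0,0.0001,0,0,4,0.6],[0,0,0.0003,0,0,8,0.6]]])

```text
t: 12.48
position: [0.5993, 0.1143, 0.1693]
tool_rot: [179.9, 0.1, 155.7]
contact_force: [-0.0, 0.3, 6.0]
grip_width: 0.0304
grip_force: 59.4
```

```bash
python3 s.py
```

```text
12.475 [0.5993 0.1143 0.1693] [1.7994e+02 9.0000e-02 1.5572e+02] F [-0.01  0.29  6.03] T [-0.174  0.104  0.153] jt6 [-0.2   0.16 -0.71] j6 35.1 0.030409558507440187 59.4
```

Call:
carry_out(commands=[[[0,0,0.0001,0,0,4,0.6],[0,0,0.0003,0,0,8,0.6]]])

```text
t: 12.72
position: [0.5993, 0.1144, 0.169]
tool_rot: [179.9, 0.1, 147.7]
contact_force: [0.4, -0.3, 5.0]
grip_width: 0.0305
grip_force: 59.4
```

```bash
python3 s.py
```

```text
12.725 [0.5993 0.1144 0.169 ] [1.7993e+02 7.0000e-02 1.4772e+02] F [ 0.38 -0.28  5.04] T [-0.134  0.043  0.249] jt6 [-0.18  0.13 -0.71] j6 43.1 0.030508627212168273 59.4
```

Call:
carry_out(commands=[[[0,0,0.0001,0,0,4,0.6],[0,0,0.0003,0,0,8,0.6]]])

```text
t: 12.98
position: [0.5994, 0.1144, 0.1687]
tool_rot: [179.9, 0.1, 139.7]
contact_force: [0.2, -0.3, 5.6]
grip_width: 0.0304
grip_force: 59.4
```

```bash
python3 s.py
```

```text
12.975 [0.5994 0.1144 0.1687] [1.7991e+02 6.0000e-02 1.3972e+02] F [ 0.24 -0.3   5.64] T [-0.131  0.091  0.221] jt6 [-0.14  0.1  -0.71] j6 51.1 0.03036741599648593 59.4
```

Call:
carry_out(commands=[[[0,0,0.0001,0,0,4,0.6],[0,0,0.0003,0,0,8,0.6]]])

```text
t: 13.22
position: [0.5993, 0.1144, 0.1684]
tool_rot: [179.9, 0.1, 131.7]
contact_force: [-0.2, -0.8, 6.0]
grip_width: 0.0304
grip_force: 59.4
```

```bash
python3 s.py
```

```text
13.225 [0.5993 0.1144 0.1684] [1.7990e+02 5.0000e-02 1.3173e+02] F [-0.2  -0.8   6.02] T [-0.082  0.036  0.207] jt6 [-0.1   0.08 -0.71] j6 59.1 0.030381755780844462 59.4
```

86° turned so far and still running free.

Call:
carry_out(commands=[[[0,0,0.0001,0,0,4,0.6],[0,0,0.0003,0,0,8,0.6]]])

```text
t: 13.48
position: [0.5994, 0.1144, 0.1682]
tool_rot: [179.9, 0.0, 123.7]
contact_force: [-0.4, 0.2, 6.5]
grip_width: 0.0303
grip_force: 59.4
```

```bash
python3 s.py
```

```text
13.475 [0.5994 0.1144 0.1682] [1.7989e+02 4.0000e-02 1.2372e+02] F [-0.39  0.21  6.53] T [-0.036  0.104  0.228] jt6 [-0.06  0.06 -0.71] j6 67.1 0.030262971477622226 59.4
```

Call:
carry_out(commands=[[[0,0,0.0001,0,0,4,0.6],[0,0,0.0003,0,0,8,0.6]]])

```text
t: 13.72
position: [0.5994, 0.1144, 0.1679]
tool_rot: [179.9, 0.0, 115.7]
contact_force: [-0.0, -1.1, 6.7]
grip_width: 0.03
grip_force: 59.6
```

```bash
python3 s.py
```

```text
13.725 [0.5994 0.1144 0.1679] [1.7988e+02 3.0000e-02 1.1572e+02] F [-0.02 -1.11  6.67] T [-0.13   0.129  0.287] jt6 [-0.11  0.07 -0.68] j6 75.1 0.030000357657618174 59.6
```

Call:
carry_out(commands=[[[0,0,0.0001,0,0,3,0.6],[0,0,0.0002,0,0,5,0.6]]])

```text
t: 13.98
position: [0.5994, 0.1144, 0.1678]
tool_rot: [179.9, 0.0, 110.8]
contact_force: [-0.8, -0.9, 8.7]
grip_width: 0.03
grip_force: 59.6
```

```bash
python3 s.py
```

```text
13.975 [0.5994 0.1144 0.1678] [1.7987e+02 2.0000e-02 1.1078e+02] F [-0.78 -0.85  8.74] T [-0.098  0.122  0.367] jt6 [-0.2   0.08  0.  ] j6 80.0 0.030043297316992974 59.6
```

Call:
carry_out(commands=[[[0,0,0.0001,0,0,2,0.6],[0,0,0.0001,0,0,4,0.6]]])

```text
t: 14.22
position: [0.5995, 0.1144, 0.1678]
tool_rot: [179.9, 0.0, 106.8]
contact_force: [-0.6, -1.1, 7.5]
grip_width: 0.0303
grip_force: 59.6
```

```bash
python3 s.py
```

```text
14.225 [0.5995 0.1144 0.1678] [1.7986e+02 1.0000e-02 1.0680e+02] F [-0.57 -1.14  7.46] T [-0.094  0.132  0.424] jt6 [-0.2   0.1  -0.04] j6 84.0 0.030328682062390668 59.6
```

The torque has climbed 0.22, 0.29, 0.37, 0.42 N m, as expected past seating. That puts the pad at about 0.29 rad past seating, or roughly 29 N, so I'll release and retreat.

Call:
carry_out(commands=[[[0,0,0,0,0,0,0.3],[0,0,0,0,0,0,0],[0,0,0,0,0,0,-0.3],[0,0,0,0,0,0,-0.3],[0,0,0,0,0,0,-0.3],[0,0,-0.03,0,0,0,-0.3],[0,0,-0.07,0,0,0,-0.3],[0,0,-0.11,0,0,0,-0.3],[0,0,-0.11,0,0,0,-0.3]]])

```text
t: 15.35
position: [0.5998, 0.1144, 0.2798]
tool_rot: [179.7, 0.0, 106.8]
contact_force: [-0.2, -0.8, 0.5]
grip_width: 0.0553
grip_force: 0.0
```

```bash
python3 s.py; python3 - <<'E'
from h import *
w=grab_frame("wrist");cv2.imwrite("pics/w6.png",w["frame"][:,:,::-1])
for p in [(.599,.114,.196),(.6237,.184,.203),(.5635,.01,.158)]: print(pix(w,p))
E
```

```text
15.35 [0.5998 0.1144 0.2798] [1.7970e+02 3.0000e-02 1.0684e+02] F [-0.23 -0.77  0.5 ] T [ 0.022 -0.011  0.032] jt6 [ 0.86 -0.   -0.  ] j6 84.0 0.05530811429059456 0.0
[322.10523515 251.81518263]
[409.95037686 142.45380652]
[230.64416608 355.63316406]
```

View pics/w6.png

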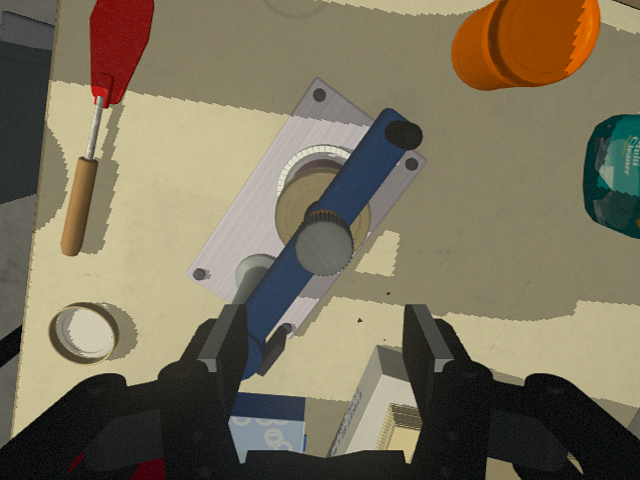

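The screw head is at about (324,248), the peg at (406,136) and the plate screws at (320,95), (412,164) and (199,274). I'll check the arm's direction against the plate's numerically.

```bash
python3 - <<'E'
from h import *
w=grab_frame("wrist");im=w["frame"]
h=cv2.cvtColor(im,cv2.COLOR_RGB2HSV);m=cv2.inRange(h,(100,120,40),(125,255,255));m[300:]=0;m[:,:240]=0;m[:,420:]=0
c=[]
for v in list(range(150,200,3))+list(range(275,295,3)):
    u=np.where(m[v])[0]
    if len(u)>15: c.append((onz(w,u.min(),v,.155)[:2],onz(w,u.max(),v,.155)[:2]))
for k in (0,1):
    P=np.array([x[k] for x in c],np.float32);l=cv2.fitLine(P,cv2.DIST_HUBER,0,.0005,.01).ravel();print("edge",k,np.degrees(np.arctan2(l[1],l[0])),l[2:])
a=onz(w,320,95,.012);b=onz(w,199,274,.012);d=(a-b)[:2];print("plate",np.degrees(np.arctan2(d[1],d[0])),np.hypot(*d))
c2=onz(w,412,164,.012);d=(a-c2)[:2];print("short",np.degrees(np.arctan2(d[1],d[0])),np.hypot(*d))
print("lidC-ish head",onz(w,324,248,.196),"peg",onz(w,405,135,.203))
E
```

```text
edge 0 71.388115 [0.6047653  0.15651557]
edge 1 71.660545 [0.6260797  0.15911454]
plate 71.2396053817322 0.21161553533694372
short 161.38162185040267 0.10586426214050508
lidC-ish head [0.59862589 0.11703509 0.196     ] peg [0.61914322 0.18660149 0.203     ]
```

The arm at 71.5° and the plate at 71.3° agree to 0.2°, well within 0.04 rad (2.3°). I'll hand in.

```bash
python3 -c "
from rig import *
print(finish_job())"
```

```text
the job is handed in; nothing more can be done
None
```

The job is handed in: the clamp arm is at its stop (0.2° off the plate's axis), the thumbscrew pad is snug on the lid at about 29 N (inferred from torque), and the gripper is released and clear; no verdict came back.

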